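# Set up a test boil over a tin candle

### The job

Set up the test boil on the clay tile, building it up in this order: stand the finished candle (the tin poured full of pale wax) in the middle of the tile, set the three-legged pot stand over it, centred, with its feet on the tile, then put the blue mug upright on the middle of the stand, and last put the lid on the mug so that it sits flat. Set each thing down gently rather than dropping it, keep the candle and the mug upright all the way, and leave the two unfinished tins (cardboard cross, no wax) where they are.

Things in the scene. Friction and masses are not known exactly. Their poses are not given: they have to be found in the camera images.
- tile_top (a point): fired-clay tile, orange-brown, 180 x 180 mm, 12 mm thick, lying fixed on the bench: the place where everything is built up. The point is the middle of its top face (12 mm above the bench); x and y run along its edges, z up.
- candle_mid (a point): finished candle: gold food tin full of pale cream wax, cardboard cross just showing, wick 6 mm above the rim in the middle; 66 mm diameter, 70 mm tall, about 0.25 kg, standing upright. Point: on its axis, half-way up (35 mm above its underside); z up. Grip across its diameter from above.
- stand_hub (a point): dark steel pot stand, 112 mm tall, 0.35 kg: 3 level spokes, 10 mm wide and deep, from a hub at the top to 3 legs, outermost 60 mm from the axis; brace ring low on the legs; empty below and between the spokes. Point: hub middle on the spokes' top face; z up, spokes along +x and 120, 240 degrees from it. Pinch one spoke 20 mm from the hub, across its width.
- mug_mid (a point): blue enamel mug, empty, upright, 68 mm diameter, 85 mm tall, 2.5 mm wall, about 0.18 kg; dark loop handle on its +y side (out to 60 mm from the axis, 18 to 72 mm above the underside). Point: on its axis, half-way up (42.5 mm above its underside); z up. Grip across its diameter from above, fingers closing along its x axis.
- lid_knob (a point): mug's lid: aluminium disc, 76 mm diameter, 4 mm thick; dark wooden knob on top, 20 mm diameter, 26 mm tall; boss below, 48 mm diameter, 4 mm deep, goes loosely in the mug's 63 mm mouth; 0.07 kg; lies boss down. Point: on the axis half-way up the knob, 21 mm above the boss's bottom, 17 mm above the face that rests on the mug's rim; z up.
- tin_a_mid (a point): unfinished tin, a bystander: gold-coloured, 66 mm diameter, 70 mm tall, open, with only a brown cardboard cross in it and no wax. The point is on its axis half-way up. To be left where it stands.
- tin_b_mid (a point): the other unfinished tin, like the first (gold-coloured, 66 x 70 mm, cardboard cross, no wax). The point is on its axis half-way up. To be left where it stands.
Not all that is in view belongs to the job. Leave any pink look-alike of the part that bears candle_mid alone.

How it is judged (in metres and radians):
On the way, in this order (a step that is already met when the one before it is completed fails the run):
1. the candle stands in the middle of the tile, let go (horizontal distance between candle_mid and tile_top below 0.015 m and z of candle_mid in the frame of tile_top between 0.03 and 0.04 m and angle between candle_mid's own z axis and vertical below 0.08 rad and contact force between the fingers and candle below 0.1 N and linear speed of candle below 0.02 m/s), for 0.2 s.
2. the pot stand stands on the tile, centred over the candle, let go (horizontal distance between candle_mid and tile_top below 0.015 m and z of candle_mid in the frame of tile_top between 0.03 and 0.04 m and angle between each of candle_mid, stand_hub's own z axis and vertical below 0.08 rad and horizontal distance between stand_hub and candle_mid below 0.015 m and horizontal distance between stand_hub and tile_top below 0.025 m and z of stand_hub in the frame of tile_top between 0.107 and 0.117 m and contact force between the fingers and stand below 0.1 N and linear speed of stand below 0.02 m/s), for 0.2 s.
3. the mug stands upright on the middle of the pot stand, let go (horizontal distance between candle_mid and tile_top below 0.015 m and z of candle_mid in the frame of tile_top between 0.03 and 0.04 m and angle between each of candle_mid, stand_hub, mug_mid's own z axis and vertical below 0.08 rad and horizontal distance between stand_hub and candle_mid below 0.015 m and horizontal distance between stand_hub and tile_top below 0.025 m and z of stand_hub in the frame of tile_top between 0.107 and 0.117 m and horizontal distance between mug_mid and stand_hub below 0.014 m and z of mug_mid in the frame of stand_hub between 0.0375 and 0.0475 m and contact force between the fingers and mug below 0.1 N and linear speed of mug below 0.02 m/s), for 0.2 s.
4. the lid sits flat on the mug, let go (horizontal distance between candle_mid and tile_top below 0.015 m and z of candle_mid in the frame of tile_top between 0.03 and 0.04 m and angle between each of candle_mid, stand_hub, mug_mid, lid_knob's own z axis and vertical below 0.08 rad and horizontal distance between stand_hub and candle_mid below 0.015 m and horizontal distance between stand_hub and tile_top below 0.025 m and z of stand_hub in the frame of tile_top between 0.107 and 0.117 m and horizontal distance between mug_mid and stand_hub below 0.014 m and z of mug_mid in the frame of stand_hub between 0.0375 and 0.0475 m and horizontal distance between lid_knob and mug_mid below 0.012 m and z of lid_knob in the frame of mug_mid between 0.0555 and 0.0635 m and contact force between the fingers and lid below 0.1 N and linear speed of lid below 0.02 m/s), for 0.2 s.
At the end, for the whole second after the job is handed in: Candle on the tile within 15 mm of its middle; pot stand on the tile within 15 mm of the candle's axis (25 of the tile's middle); mug on the stand within 14 mm of its middle; lid flat on the mug within 12 mm of its axis; all upright to 0.08 rad, heights to 4-5 mm, released, at rest (horizontal distance between candle_mid and tile_top below 0.015 m and z of candle_mid in the frame of tile_top between 0.03 and 0.04 m and angle between each of candle_mid, stand_hub, mug_mid, lid_knob's own z axis and vertical below 0.08 rad and horizontal distance between stand_hub and candle_mid below 0.015 m and horizontal distance between stand_hub and tile_top below 0.025 m and z of stand_hub in the frame of tile_top between 0.107 and 0.117 m and horizontal distance between mug_mid and stand_hub below 0.014 m and z of mug_mid in the frame of stand_hub between 0.0375 and 0.0475 m and horizontal distance between lid_knob and mug_mid below 0.012 m and z of lid_knob in the frame of mug_mid between 0.0555 and 0.0635 m and linear speed of each of candle, stand, mug, lid below 0.02 m/s); the robot touches nothing.
It fails at once if the candle, stand, mug or lid is dropped or knocked away (moves faster than 0.7 m/s, a fall of about 25 mm, while not touched by the fingers) ((linear speed of candle above 0.7 m/s and contact force between the fingers and candle below 0.05 N) or (linear speed of stand above 0.7 m/s and contact force between the fingers and stand below 0.05 N) or (linear speed of mug above 0.7 m/s and contact force between the fingers and mug below 0.05 N) or (linear speed of lid above 0.7 m/s and contact force between the fingers and lid below 0.05 N)).
It fails at once if the candle or the mug is tipped by more than 0.6 rad (angle between any of candle_mid, mug_mid's own z axis and vertical above 0.6 rad).
It fails at once if an unfinished tin is moved by more than 30 mm (distance of any of tin_a_mid, tin_b_mid from where it was at the start of the episode above 0.03 m).
It also fails if it takes over 112 s, if anything falls off the work surface, if the arm or the gripper's body presses on something with over 40 N, if the wrist force passes 120 N, or if a joint passes its speed limit or range.

### The arm

A 7-joint arm with a two-finger parallel gripper is mounted at the origin on the work surface. World frame = base frame: x ahead of the robot, y to its left, z up, the work surface at z = 0. Lengths are in mm, angles in degrees, forces in N, time in s.
With the tool pointing down it reaches from about 400 to 850 mm from the base axis. Payload 4.5 kg.
Tool frame: the origin (TCP) lies midway between the tips of the shut fingers; the grasp point (between the pads) lies 19 mm behind it (robot.grasp_offset is the distance from the TCP to the grasp point, in mm); z points along the fingers, y is the line along which they close (so a half turn about z gives the same grasp; the last joint's range is limited). The gripper opens to 85 mm and grips with 20 to 120 N. Pads are 22 mm wide; open, the fingers measure 114 mm over their backs; the gripper's body (76 mm by 85 mm) begins 54 mm behind the grasp point. The pads swing forward as they close: fully open they stand 13 mm farther back than shut.
Start: joints at [-74.897, 39.483, -11.15, 89.685, 9.013, 51.709, -12.324], TCP at [142.342, 608.599, 231.317] pointing down, gripper open.
Joint ranges: [-172.22, 172.22], [-26.19, 119.32], [-84.43, 86.54], [7.71, 146.69], [-57.33, 237.33], [2.42, 119.75], [-152.13, 152.13]. Speed limits (degrees/s): [147.25, 147.25, 180, 180, 180, 180, 180].

### API

Orientations are given as [roll, pitch, yaw] about the fixed x, y, z axes, in that order (R = Rz(yaw) Ry(pitch) Rx(roll)).
In Python, from station import robot gives the robot as it stands.
- The arm moves only by the tool carry_out, never from a script. Its argument "deltas" is text: rows parted by semicolons, each of 7 numbers parted by spaces: the shift along the tool's x, y, z in m, then the turn, a rotation vector about the tool's x, y, z in degrees, then the opening, from 0 (shut) to 1 (fully open). In form: x y z rx ry rz grip; .... A call has 1 to 20 rows; each row is the pose to reach, as a shift and turn from the pose commanded when the call began, along the tool's axes at that moment; what a row does not reach only later rows make up. A row lasts 1/12 s, in which the tool goes at most 41.7 mm and 7.16 degrees, less where a joint would pass 70% of its speed; a pose out of reach is approached as far as the arm can. A call with a gripper value outside its range is refused whole. The fingers move at their own pace and stop on an object; the grip force is fixed at half the most. Time passes only in rows, so rows that repeat a pose let the fingers close. It gives the time, the measured TCP pose, the force, the opening and the grip force at its end, in the units of the state.
- robot.state(): the state, without advancing time (a new reading comes with each control period).
- robot.snapshot(name): name is "scene" or "side" or "wrist"; returns a dict with "image" (420x560x3 uint8, red, green, blue), "intrinsics" (3x3 intrinsics, pixels), "k1" (the pictures are not rectified: a ray, as slopes to the right and down, at radius r is drawn at 1 + k1 r^2 times it, then the intrinsics apply), "xyz" and "rotation" of the camera in the world; the wrist camera has in their place "tool_from_camera" (4x4, takes a point from camera to tool coordinates, whose origin is the TCP and whose axes are the flange's). Camera axes: x right, y down, z forward; pixel columns grow to the right and rows downward; lengths in mm; the calibration is good to about 2 mm. A picture is of the moment at which its call begins: read the wrist's pose just before it. There is no depth.
- robot.job_done(): hands the job in; it is judged then, once.
Trained networks look in the newest picture that a camera, given by its name, has taken for a name from the list of things; names that differ only in an ending like _2 or _b are one class to them, and where a whole thing is asked for, a point or a joint stands for the part that bears it (a point fixed in the world has none). Each returns a list of dicts, best first, with "p" (0 to 1); they miss things now and then, are a little off and sometimes report something else, mostly with a low value. They report only what shows in the picture. A call takes as long as a camera call. They do not tell look-alikes from the thing itself.
- robot.look_for(camera, query): "uv" ([column, row] in pixels, amid what is visible of it).
- robot.outline_of(camera, query): "pixels" (420x560 bool, what is visible of it) and "uv" ([column, row] in pixels, amid what is visible of it).
The state is a dict: "time": time; "qpos": joint angles; "qd": joint speeds; "tau": joint torques, N m; "eef_pos": TCP position; "ee_rot": TCP orientation; "wrist_force": force on the tool from outside, world axes, zero at the start; "ft_torque": the same for the moment, N m; "gripper_width": finger opening in mm; "grip_force": force on a finger pad.
Only numpy, scipy, OpenCV 4.12 (cv2) and the standard library are available. Lean on these libraries where they do the work, as an engineer would, in place of code of your own. Each camera call takes 0.05 s, during which the arm holds its last target. There are 200 camera calls.

## Working session

There is one attempt and no reset: what is moved stays moved. The work goes in short steps, Python scripts to look and compute and a tool call to move; the robot and the scene stay as the last step left them, time stands still between calls to the robot, and variables do not carry over. Pictures are saved under pics/ and viewed, at most 18 in all, crops included, and the job is handed in when it is done.

Besides the shell and the picture viewer there is one more tool, called after ">>>" by a JSON object that holds its "method" and its "body", one argument or row to a line. carry_out: Moves the arm, as the interface text tells. Its arguments: {"type":"object","properties":{"deltas":{"type":"string"}},"required":["deltas"]}

```bash
mkdir -p pics; ls; python3 - <<'E'
from station import robot
import cv2,numpy as np
s=robot.state();print(s['time'],s['eef_pos'],s['ee_rot'],s['gripper_width'],robot.grasp_offset)
for n in ['scene','side','wrist']:
    d=robot.snapshot(n);cv2.imwrite(f'pics/{n}0.png',d['image'][:,:,::-1])
    print(n,d['intrinsics'].tolist(),d['k1'],d.get('xyz'),np.array(d.get('rotation',d.get('tool_from_camera'))).round(3).tolist())
    for q in ['tile_top','candle_mid','stand_hub','mug_mid','lid_knob','tin_a_mid']:
        try: print(q,[(np.round(r['uv']).tolist(),round(r['p'],2)) for r in robot.look_for(n,q)])
        except Exception as e: print(q,e)
E
```

```text
pics
0.0 [142.24899032 607.91691228 230.47585381] [-1.79892972e+02  7.77210387e-03  1.66840725e+02] 84.99762859438304 18.700000000000003
scene [[386.1825123315033, 0.0, 281.02345776779083], [0.0, 386.1825123315033, 213.85953320220085], [0.0, 0.0, 1.0]] -0.01302561972461979 [1210.71766328 -166.57381462  900.63662827] [-140.01, 0.43, 73.648]
tile_top [([300.0, 226.0], 0.97)]
candle_mid [([207.0, 244.0], 0.94), ([162.0, 268.0], 0.79)]
stand_hub [([356.0, 162.0], 0.85)]
mug_mid [([374.0, 209.0], 0.85)]
lid_knob [([163.0, 213.0], 0.66), ([300.0, 227.0], 0.41)]
tin_a_mid [([357.0, 259.0], 0.78)]
side [[519.6028960571145, 0.0, 273.3389404893875], [0.0, 519.6028960571145, 205.70659267698116], [0.0, 0.0, 1.0]] 0.008444252072238964 [ 513.13606064 1015.46176108  767.10389854] [-123.512, -0.253, -176.69]
tile_top [([284.0, 262.0], 0.93)]
candle_mid [([283.0, 184.0], 0.55)]
stand_hub [([358.0, 317.0], 0.79)]
mug_mid [([260.0, 311.0], 0.72)]
lid_knob [([343.0, 175.0], 0.76)]
tin_a_mid [([197.0, 276.0], 0.89)]
wrist [[319.67299369494754, 0.0, 274.7934157007458], [0.0, 319.67299369494754, 208.63467538996073], [0.0, 0.0, 1.0]] -0.0034933080071648495 None [[0.001, -0.963, -0.271, 67.397], [1.0, 0.001, -0.0, -0.66], [0.0, -0.271, 0.963, -142.712], [0.0, 0.0, 0.0, 1.0]]
tile_top []
candle_mid []
stand_hub [([86.0, 405.0], 0.79)]
mug_mid []
lid_knob []
tin_a_mid []
```

View pics/scene0.png

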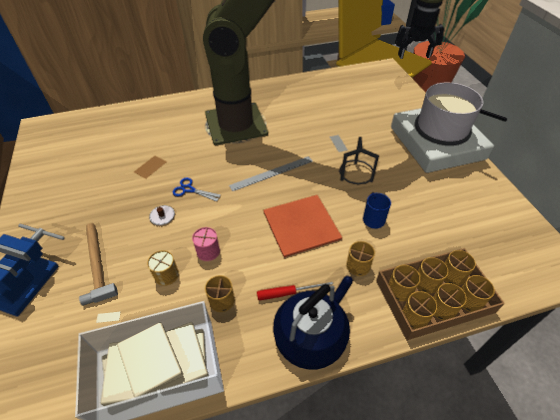

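View pics/side0.png

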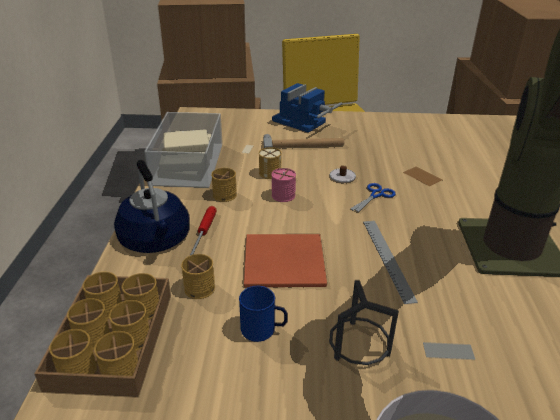

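Candidates for the candle in the scene view: (163,267) gold tin with a cream top, (206,243) pink look-alike, (220,293) and (361,258) open tins with a brown cross, plus six in the crate. (163,267) fits the description; in the side view it is at (270,163). I'll confirm it in a crop and compute positions.

```bash
cat > h.py <<'E'
import numpy as np,cv2
from scipy.spatial.transform import Rotation as R
from scipy.optimize import least_squares
from station import robot
def snap(n):
    s=robot.state(); d=robot.snapshot(n)
    if n=='wrist':
        T=np.eye(4);T[:3,:3]=R.from_euler('xyz',s['ee_rot'],degrees=True).as_matrix();T[:3,3]=s['eef_pos']
        T=T@np.array(d['tool_from_camera']);d['C'],d['R']=T[:3,3],T[:3,:3]
    else:
        d['C']=np.array(d['xyz']);r=np.array(d['rotation'])
        d['R']=r if r.shape==(3,3) else R.from_euler('xyz',r,degrees=True).as_matrix()
    d['name']=n;return d
def proj(d,P):
    p=(np.atleast_2d(P)-d['C'])@d['R'];s=p[:,:2]/p[:,2:];s=s*(1+d['k1']*(s**2).sum(1,keepdims=True))
    K=np.array(d['intrinsics']);return s*K[0,0]+K[:2,2]
def ray(d,uv,z):
    K=np.array(d['intrinsics']);s=(np.array(uv,float)-K[:2,2])/K[0,0];q=s.copy()
    for _ in range(5):q=s/(1+d['k1']*(q**2).sum())
    v=d['R']@np.array([q[0],q[1],1]);return d['C']+v*(z-d['C'][2])/v[2]
def cyl(r,z0,z1):
    a=np.linspace(0,2*np.pi,48,endpoint=False);c=np.c_[r*np.cos(a),r*np.sin(a)]
    return np.vstack([np.c_[c,a*0+z0],np.c_[c,a*0+z1]])
def cen(d,P):
    h=cv2.convexHull(proj(d,P).astype(np.float32));m=cv2.moments(h);return np.array([m['m10'],m['m01']])/m['m00']
def mcen(m):return np.argwhere(m)[:,::-1].mean(0)
def fit(obs,M,x0):
    f=lambda p:np.concatenate([cen(d,M+[p[0],p[1],0])-c for d,c in obs])
    r=least_squares(f,x0);return r.x.round(1),r.fun.round(1)
def view(d,name,box=None,k=1):
    im=d['image'][:,:,::-1]
    if box:im=im[box[1]:box[3],box[0]:box[2]]
    cv2.imwrite(name,cv2.resize(im,None,fx=k,fy=k,interpolation=cv2.INTER_CUBIC))
E
python3 - <<'E'
from h import *
sc=snap('scene');sd=snap('side')
view(sc,'pics/cropc.png',(130,200,390,330),3)
def both(q):
    o={}
    for d in (sc,sd):
        l=robot.outline_of(d['name'],q);o[d['name']]=[(d,mcen(r['pixels']),r['pixels'],r['p']) for r in l]
    return o
o=both('tile_top')
for n in o:
    for d,c,m,p in o[n]:
        cn,_=cv2.findContours(m.astype(np.uint8),0,1);q=max(cn,key=cv2.contourArea)
        b=cv2.approxPolyDP(q,12,True)[:,0]
        print(n,'tile',p,[ray(d,x,12)[:2].round().tolist() for x in b],ray(d,c,12).round(1))
for q,M,x0 in [('candle_mid',cyl(33,0,70),(600,-200)),('lid_knob',np.vstack([cyl(38,4,8),cyl(10,8,34)]),(500,-200)),('tin_a_mid',cyl(33,0,70),(700,0))]:
    o=both(q)
    for n in o:
        for t in o[n]: print(q,n,t[1].round(),round(t[3],2),fit([t[:2]],M,x0))
o=both('mug_mid')
for n in o:
    for t in o[n]: print('mug',n,t[1].round(),fit([t[:2]],cyl(34,0,85),(500,150)))
for d in (sc,sd):
    for r in robot.look_for(d['name'],'stand_hub'):print('stand',r['uv'],ray(d,r['uv'],80).round())
    print(ray(d,(359,146) if d is sc else (361,293),112).round())
E
```

```text
scene tile 0.61 [[448.0, 168.0], [465.0, -5.0], [638.0, 3.0], [626.0, 179.0]] [551.8  84.9  12. ]
side tile 0.56 [[634.0, 10.0], [618.0, 190.0], [445.0, 176.0], [460.0, -2.0]] [538.6  99.9  12. ]
side tile 0.19 [[418.0, -312.0], [350.0, -293.0]] [ 384.  -301.3   12. ]
candle_mid scene [163. 267.] 0.7 (array([ 600., -316.]), array([0., 0.]))
candle_mid scene [206. 243.] 0.69 (array([ 555.2, -195.3]), array([-0.,  0.]))
candle_mid side [283. 184.] 0.76 (array([ 550.4, -203.5]), array([ 1. , -1.4]))
candle_mid side [269. 160.] 0.68 (array([ 600.8, -327.8]), array([-0., -0.]))
lid_knob side [342. 174.] 0.6 (array([ 384.5, -308.3]), array([ 0., -0.]))
tin_a_mid scene [360. 258.] 0.96 (array([700.,   0.]), array([-69.9,  11.1]))
tin_a_mid side [198. 276.] 0.94 (array([746.5,   0. ]), array([  2.3, -52.4]))
mug scene [376. 210.] (array([585.7, 318.4]), array([ 6.3, -0.8]))
mug side [258. 313.] (array([580. , 298.4]), array([-0.,  0.]))
stand [356.7, 157.3] [393. 316.  80.]
[379. 325. 112.]
stand [356.6, 320.8] [399. 343.  80.]
[391. 305. 112.]
```

View pics/cropc.png

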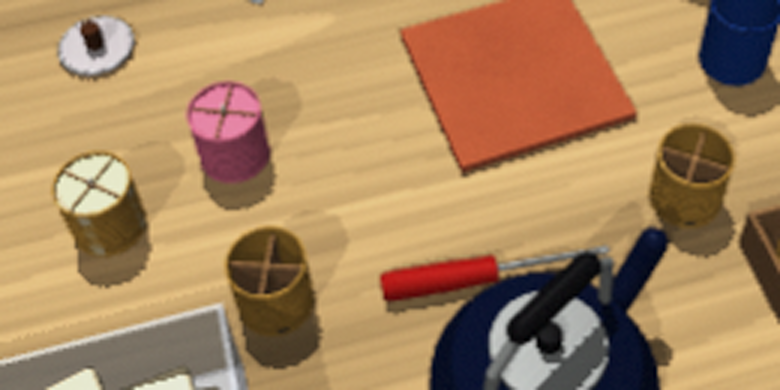

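Crop: the cream-topped gold tin at scene (163,267) is the candle. The pink look-alike is at (206,243), and the open tins are at (220,293) and (361,258). I'll go above the tile first, then look from there.

```bash
cat >> h.py <<'E'
import json,os
def cmd():return json.load(open('cmd.json')) if os.path.exists('cmd.json') else [142.342,608.599,231.317,166.84]
def deltas(*wps):
    """wps: x,y,z,yaw targets (mm,deg); prints deltas from the commanded pose, then stores the last"""
    c=np.array(cmd(),float);B=R.from_euler('xyz',[180,0,c[3]],degrees=True).as_matrix()
    for w in wps:
        d=B.T@(np.array(w[:3])-c[:3])/1000;print(d.round(4),'rz',round((c[3]-w[3]+180)%360-180,1),'rows',int(np.ceil(max(np.linalg.norm(d)/.0417,abs((c[3]-w[3]+180)%360-180)/7.16))))
    json.dump(list(map(float,wps[-1])),open('cmd.json','w'))
def st():
    s=robot.state();print(round(s['time'],2),s['eef_pos'].round(1),s['ee_rot'].round(2),'w',round(s['gripper_width'],1),'gf',s['grip_force'],'F',np.round(s['wrist_force'],1));return s
E
python3 -c "
from h import *
deltas((480,90,330,90))"
```

```text
[-0.4469 -0.4281 -0.0987] rz 76.8 rows 16
```

>>> {"method": "carry_out", "body": {
  "deltas": "-0.4469 -0.4281 -0.0987 0 0 76.8 1;-0.4469 -0.4281 -0.0987 0 0 76.8 1;-0.4469 -0.4281 -0.0987 0 0 76.8 1;-0.4469 -0.4281 -0.0987 0 0 76.8 1;-0.4469 -0.4281 -0.0987 0 0 76.8 1;-0.4469 -0.4281 -0.0987 0 0 76.8 1;-0.4469 -0.4281 -0.0987 0 0 76.8 1;-0.4469 -0.4281 -0.0987 0 0 76.8 1;-0.4469 -0.4281 -0.0987 0 0 76.8 1;-0.4469 -0.4281 -0.0987 0 0 76.8 1;-0.4469 -0.4281 -0.0987 0 0 76.8 1;-0.4469 -0.4281 -0.0987 0 0 76.8 1;-0.4469 -0.4281 -0.0987 0 0 76.8 1;-0.4469 -0.4281 -0.0987 0 0 76.8 1;-0.4469 -0.4281 -0.0987 0 0 76.8 1;-0.4469 -0.4281 -0.0987 0 0 76.8 1;-0.4469 -0.4281 -0.0987 0 0 76.8 1;-0.4469 -0.4281 -0.0987 0 0 76.8 1;-0.4469 -0.4281 -0.0987 0 0 76.8 1;-0.4469 -0.4281 -0.0987 0 0 76.8 1"
}}

```text
time: 3.42
eef_pos: [479.1, 91.7, 329.7]
ee_rot: [-179.9, -0.0, 90.2]
wrist_force: [-0.2, -0.0, -0.5]
gripper_width: 85.2
grip_force: 0.0
```

```bash
python3 - <<'E'
from h import *
st();w=snap('wrist');view(w,'pics/w1.png');sc=snap('scene');sd=snap('side')
for d in (w,sc,sd):
    for r in robot.outline_of(d['name'],'tile_top')[:1]:
        m=r['pixels'];cn,_=cv2.findContours(m.astype(np.uint8),0,1);q=max(cn,key=cv2.contourArea)
        b=cv2.approxPolyDP(q,12,True)[:,0];P=np.array([ray(d,x,12)[:2] for x in b]);print(d['name'],r['p'],P.round(),P.mean(0))
for q in ['stand_hub','mug_mid','tin_a_mid']:
    for d in (w,sc,sd):
        for r in robot.outline_of(d['name'],q)[:2]:
            print(q,d['name'],np.round(r['uv']),round(r['p'],2),fit([(d,mcen(r['pixels']))],cyl(33,0,70) if q[0]=='t' else cyl(34,0,85),(600,250)) if q[0]!='s' else ray(d,r['uv'],112).round())
E
```

```text
3.42 [479.1  91.7 329.7] [-1.7994e+02 -4.0000e-02  9.0230e+01] w 85.2 gf 0.0 F [-0.2 -0.  -0.5]
wrist 0.77 [[624. 179.]
 [447. 166.]
 [458. -10.]
 [636.   2.]] [540.8894884   83.93259638]
scene 0.8 [[452. 166.]
 [464.  -8.]
 [642.   5.]
 [630. 178.]] [546.9648417   85.26536614]
side 0.75 [[632.   9.]
 [618. 187.]
 [446. 180.]
 [460.  -6.]] [538.96102596  92.65522976]
stand_hub wrist [200.  14.] 0.78 [404. 260. 112.]
stand_hub scene [358. 161.] 0.67 [443. 292. 112.]
stand_hub side [359. 318.] 0.56 [399. 367. 112.]
mug_mid wrist [357.  14.] 0.91 (array([576.6, 273.4]), array([-0., -0.]))
mug_mid scene [375. 209.] 0.8 (array([583.6, 297.8]), array([-0.,  0.]))
mug_mid side [258. 311.] 0.78 (array([580.9, 298.9]), array([-0.,  0.]))
tin_a_mid wrist [464.  96.] 0.74 (array([719.2, 188.4]), array([0., 0.]))
tin_a_mid scene [357. 261.] 0.7 (array([719.6, 187.4]), array([ 0., -0.]))
tin_a_mid side [197. 276.] 0.85 (array([718.3, 180.3]), array([ 0.1, -3.3]))
tin_a_mid side [259. 311.] 0.29 (array([580.7, 291. ]), array([0., 0.]))
```

View pics/w1.png

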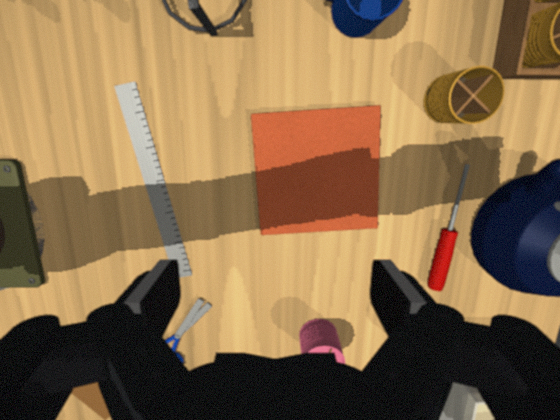

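The picture shows the tile centre near (317,170), the mug at the top (365,12), tin A at (465,96) and the stand cut off at (205,10). Now over to the candle.

```bash
python3 -c "
from h import *
deltas((600,-322,230,90))"
```

```text
[-0.412  0.12   0.1  ] rz 0.0 rows 11
```

>>> {"method": "carry_out", "body": {
  "deltas": "-0.412 0.12 0.1 0 0 0 1;-0.412 0.12 0.1 0 0 0 1;-0.412 0.12 0.1 0 0 0 1;-0.412 0.12 0.1 0 0 0 1;-0.412 0.12 0.1 0 0 0 1;-0.412 0.12 0.1 0 0 0 1;-0.412 0.12 0.1 0 0 0 1;-0.412 0.12 0.1 0 0 0 1;-0.412 0.12 0.1 0 0 0 1;-0.412 0.12 0.1 0 0 0 1;-0.412 0.12 0.1 0 0 0 1;-0.412 0.12 0.1 0 0 0 1;-0.412 0.12 0.1 0 0 0 1;-0.412 0.12 0.1 0 0 0 1;-0.412 0.12 0.1 0 0 0 1"
}}

```text
time: 5.42
eef_pos: [600.8, -319.8, 230.3]
ee_rot: [180.0, -0.1, 90.2]
wrist_force: [-0.3, 0.1, -0.7]
gripper_width: 85.3
grip_force: 0.0
```

```bash
python3 - <<'E'
from h import *
st();w=snap('wrist');view(w,'pics/w2.png')
for q in ['candle_mid','tin_a_mid']:
    for r in robot.outline_of('wrist',q)[:3]:print(q,np.round(r['uv']),round(r['p'],2),fit([(w,mcen(r['pixels']))],cyl(33,0,70),(600,-320)),r['pixels'].sum())
E
```

```text
5.42 [ 600.8 -319.8  230.3] [ 1.7997e+02 -9.0000e-02  9.0170e+01] w 85.3 gf 0.0 F [-0.3  0.1 -0.7]
candle_mid [272. 187.] 0.77 (array([ 599.2, -318.5]), array([-0., -0.])) 3848
candle_mid [225.  54.] 0.67 (array([ 554.2, -197.8]), array([-0.,  0.])) 5336
```

View pics/w2.png

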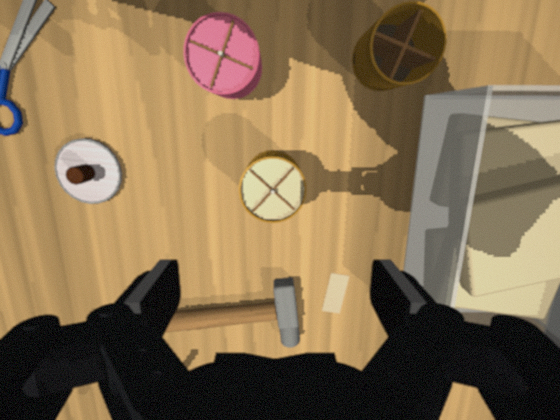

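Picture: the candle top is at (273,188), the pink one at (223,55), a tin at (405,47) and the lid at (88,170). The tray edge is at column ~412, so I'll check clearance.

```bash
python3 - <<'E'
from h import *
w=snap('wrist')
for uv,z in [((273,187),70),((273,190),76),((410,190),0),((410,190),60),((425,95),60),((285,285),25),((88,170),8),((80,174),34),((405,47),70)]:print(uv,z,ray(w,uv,z).round(1))
for r in robot.outline_of('wrist','lid_knob')[:2]:print(np.round(r['uv']),round(r['p'],2),mcen(r['pixels']),r['pixels'].sum())
deltas((600,-320,120,90),(600,-320,45,90))
E
```

```text
(273, 187) 70 [ 600.1 -316.3   70. ]
(273, 190) 76 [ 600.2 -318.    76. ]
(410, 190) 0 [ 763.5 -334.     0. ]
(410, 190) 60 [ 737.5 -320.9   60. ]
(425, 95) 60 [ 740.8 -230.9   60. ]
(285, 285) 25 [ 614.8 -446.8   25. ]
(88, 170) 8 [ 387.3 -310.1    8. ]
(80, 174) 34 [ 393.3 -310.4   34. ]
(405, 47) 70 [ 713.9 -192.5   70. ]
[ 88. 171.] 0.97 [ 87.94880142 169.73394495] 3379
[ 0.002 -0.     0.11 ] rz 0.0 rows 3
[ 0.002 -0.     0.185] rz 0.0 rows 5
```

>>> {"method": "carry_out", "body": {
  "deltas": "0.002 0 0.04 0 0 0 1;0.002 0 0.08 0 0 0 1;0.002 0 0.11 0 0 0 1;0.002 0 0.14 0 0 0 1;0.002 0 0.165 0 0 0 1;0.002 0 0.185 0 0 0 1;0.002 0 0.2 0 0 0 1;0.002 0 0.21 0 0 0 1;0.002 0 0.21 0 0 0 1;0.002 0 0.21 0 0 0 0.7;0.002 0 0.21 0 0 0 0.6;0.002 0 0.21 0 0 0 0.6;0.002 0 0.21 0 0 0 0.6;0.002 0 0.21 0 0 0 0.6;0.002 0 0.21 0 0 0 0.6"
}}

```text
time: 6.92
eef_pos: [601.3, -320.7, 21.6]
ee_rot: [179.9, 0.1, 90.0]
wrist_force: [-0.1, 0.7, 6.4]
gripper_width: 65.1
grip_force: 66.9
```

```bash
python3 - <<'E'
from h import *
json.dump([600,-320,20,90],open('cmd.json','w'));st();w=snap('wrist');view(w,'pics/w3.png')
deltas((600,-320,200,90),(542,84,200,90))
json.dump([600,-320,20,90],open('cmd.json','w'))
E
```

```text
6.92 [ 601.3 -320.7   21.6] [1.7986e+02 8.0000e-02 9.0030e+01] w 65.1 gf 66.85401320457458 F [-0.1  0.7  6.4]
[ 0.    0.   -0.18] rz 0.0 rows 5
[ 0.404 -0.058 -0.18 ] rz 0.0 rows 11
```

>>> {"method": "carry_out", "body": {
  "deltas": "0 0 -0.01 0 0 0 0.6;0 0 -0.03 0 0 0 0.6;0 0 -0.06 0 0 0 0.6;0 0 -0.09 0 0 0 0.6;0 0 -0.12 0 0 0 0.6;0.02 -0.003 -0.14 0 0 0 0.6;0.05 -0.007 -0.15 0 0 0 0.6;0.085 -0.012 -0.15 0 0 0 0.6;0.12 -0.017 -0.15 0 0 0 0.6;0.155 -0.022 -0.15 0 0 0 0.6;0.19 -0.027 -0.15 0 0 0 0.6;0.225 -0.032 -0.15 0 0 0 0.6;0.26 -0.037 -0.15 0 0 0 0.6;0.295 -0.042 -0.15 0 0 0 0.6;0.33 -0.047 -0.15 0 0 0 0.6;0.36 -0.052 -0.15 0 0 0 0.6;0.385 -0.056 -0.15 0 0 0 0.6;0.4 -0.057 -0.15 0 0 0 0.6;0.405 -0.058 -0.15 0 0 0 0.6;0.405 -0.058 -0.15 0 0 0 0.6"
}}

```text
time: 8.63
eef_pos: [541.6, 86.8, 170.2]
ee_rot: [-180.0, -0.1, 90.2]
wrist_force: [-0.1, -0.9, -2.3]
gripper_width: 65.2
grip_force: 66.9
```

```bash
python3 - <<'E'
from h import *
json.dump([542,85,170,90],open('cmd.json','w'));st();w=snap('wrist');view(w,'pics/w4.png')
for r in robot.outline_of('wrist','tile_top')[:1]:
        m=r['pixels'];cn,_=cv2.findContours(m.astype(np.uint8),0,1);q=max(cn,key=cv2.contourArea)
        b=cv2.approxPolyDP(q,12,True)[:,0];print(b.tolist(),[ray(w,x,12)[:2].round().tolist() for x in b])
for r in robot.outline_of('wrist','candle_mid')[:1]: print(r['uv'],fit([(w,mcen(r['pixels']))],cyl(33,0,70)+[0,0,150],(542,84)))
E
```

```text
8.63 [541.6  86.8 170.2] [-1.7999e+02 -6.0000e-02  9.0220e+01] w 65.2 gf 66.90954923629761 F [-0.1 -0.9 -2.3]
[[366, 92], [169, 104], [189, 251], [238, 195], [280, 184], [364, 254]] [[623.0, 178.0], [447.0, 167.0], [456.0, 25.0], [507.0, 83.0], [548.0, 94.0], [634.0, 22.0]]
[275.6, 284.7] (array([542.4,  96.8]), array([-0., -0.]))
```

View pics/w4.png

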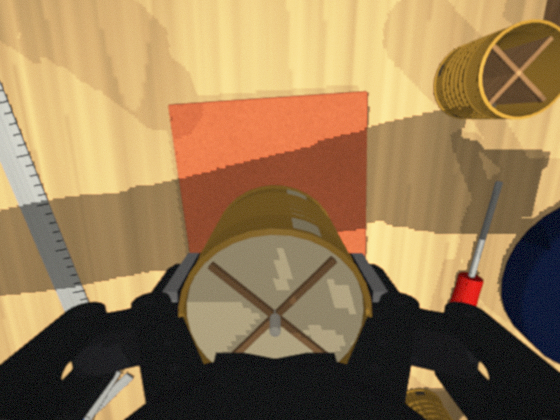

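The candle is held and upright, with the tile below it (left corner (169,104), right (366,92)). Shift −5 mm in y, then lower.

>>> {"method": "carry_out", "body": {
  "deltas": "-0.005 0 0.01 0 0 0 0.6;-0.005 0 0.03 0 0 0 0.6;-0.005 0 0.055 0 0 0 0.6;-0.005 0 0.08 0 0 0 0.6;-0.005 0 0.1 0 0 0 0.6;-0.005 0 0.115 0 0 0 0.6;-0.005 0 0.125 0 0 0 0.6;-0.005 0 0.13 0 0 0 0.6;-0.005 0 0.133 0 0 0 0.6;-0.005 0 0.135 0 0 0 0.6;-0.005 0 0.136 0 0 0 0.6;-0.005 0 0.136 0 0 0 0.6;-0.005 0 0.136 0 0 0 0.6"
}}

```text
time: 9.87
eef_pos: [542.5, 80.1, 34.6]
ee_rot: [179.9, -0.0, 90.0]
wrist_force: [-0.9, 0.4, -1.9]
gripper_width: 65.2
grip_force: 66.9
```

>>> {"method": "carry_out", "body": {
  "deltas": "0 0 0.0005 0 0 0 0.6;0 0 0.001 0 0 0 0.6;0 0 0.0015 0 0 0 0.6;0 0 0.002 0 0 0 0.6;0 0 0.002 0 0 0 0.6"
}}

```text
time: 10.28
eef_pos: [542.4, 80.2, 33.6]
ee_rot: [179.9, -0.0, 90.0]
wrist_force: [-2.1, 1.0, 11.9]
gripper_width: 64.9
grip_force: 67.8
```

>>> {"method": "carry_out", "body": {
  "deltas": "0 0 -0.0005 0 0 0 0.75;0 0 -0.0005 0 0 0 0.8;0 0 -0.0005 0 0 0 0.9;0 0 -0.0005 0 0 0 1;0 0 -0.0005 0 0 0 1;0 0 -0.0005 0 0 0 1;0 0 -0.01 0 0 0 1;0 0 -0.03 0 0 0 1;0 0 -0.06 0 0 0 1;0 0 -0.1 0 0 0 1;0 0 -0.14 0 0 0 1;0 0 -0.18 0 0 0 1;0 0 -0.22 0 0 0 1;0 0 -0.25 0 0 0 1;0 0 -0.25 0 0 0 1"
}}

```text
time: 11.53
eef_pos: [545.7, 79.9, 289.0]
ee_rot: [179.3, -0.1, 90.0]
wrist_force: [1.3, -0.9, -0.4]
gripper_width: 85.3
grip_force: 0.0
```

```bash
python3 - <<'E'
from h import *
json.dump([542,80,282,90],open('cmd.json','w'));st();w=snap('wrist')
for r in robot.outline_of('wrist','tile_top')[:1]:
        m=r['pixels'];cn,_=cv2.findContours(m.astype(np.uint8),0,1);q=max(cn,key=cv2.contourArea)
        b=cv2.approxPolyDP(q,12,True)[:,0];print(b.tolist(),[ray(w,x,12)[:2].round().tolist() for x in b])
for r in robot.outline_of('wrist','candle_mid')[:1]: print(r['uv'],fit([(w,mcen(r['pixels']))],cyl(33,12,82),(542,84)))
for n in ('scene','side'):
    d=snap(n)
    for r in robot.outline_of(n,'candle_mid')[:2]: print(r['uv'],fit([(d,mcen(r['pixels']))],cyl(33,12,82),(542,84)))
    for r in robot.outline_of(n,'stand_hub')[:1]: print(r['uv'],np.argwhere(r['pixels']).min(0),np.argwhere(r['pixels']).max(0))
deltas((400,310,300,145))
E
```

```text
11.53 [545.7  79.9 289. ] [ 1.7926e+02 -1.5000e-01  8.9990e+01] w 85.3 gf 0.0 F [ 1.3 -0.9 -0.4]
[[332, 93], [191, 104], [209, 237], [336, 228]] [[621.0, 179.0], [446.0, 166.0], [459.0, -11.0], [636.0, 2.0]]
[279.9, 342.1] (array([542.,  84.]), array([  -9.1, -167.2]))
[205.9, 242.9] (array([ 564.2, -195.1]), array([-0., -0.]))
[301.1, 215.9] (array([543.6,  84.5]), array([-0.1,  0. ]))
[355.7, 161.4] [137 339] [181 377]
[283.7, 244.0] (array([541.9,  83.9]), array([-0. ,  0.3]))
[285.3, 184.3] (array([542.,  84.]), array([-0.6, 59.4]))
[358.4, 317.9] [280 329] [364 398]
[ 0.23  -0.142 -0.018] rz -55.0 rows 8
```

>>> {"method": "carry_out", "body": {
  "deltas": "0.23 -0.142 -0.05 0 0 -55 1;0.23 -0.142 -0.05 0 0 -55 1;0.23 -0.142 -0.05 0 0 -55 1;0.23 -0.142 -0.05 0 0 -55 1;0.23 -0.142 -0.05 0 0 -55 1;0.23 -0.142 -0.05 0 0 -55 1;0.23 -0.142 -0.05 0 0 -55 1;0.23 -0.142 -0.05 0 0 -55 1;0.23 -0.142 -0.05 0 0 -55 1;0.23 -0.142 -0.05 0 0 -55 1;0.23 -0.142 -0.05 0 0 -55 1;0.23 -0.142 -0.05 0 0 -55 1"
}}

```text
time: 12.98
eef_pos: [400.6, 308.6, 331.6]
ee_rot: [-179.9, 0.0, 144.8]
wrist_force: [-0.6, 0.0, 0.1]
gripper_width: 85.4
grip_force: 0.0
```

```bash
python3 - <<'E'
from h import *
json.dump([400,310,332,145],open('cmd.json','w'));st();w=snap('wrist');view(w,'pics/w5.png')
for r in robot.outline_of('wrist','stand_hub')[:2]: print(r['uv'],r['p'])
print(ray(w,(280,200),112),proj(w,[385,315,112]))
E
```

```text
12.98 [400.6 308.6 331.6] [-1.7994e+02  2.0000e-02  1.4479e+02] w 85.4 gf 0.0 F [-0.6  0.   0.1]
[277.3, 163.2] 0.7
[423.65929204 299.21029153 112.        ] [[271.92724753 165.19249009]]
```

View pics/w5.png

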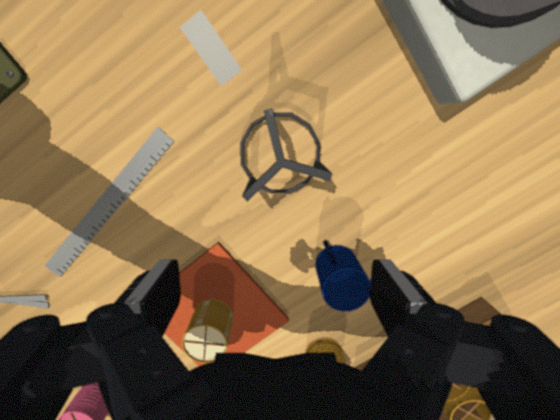

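Hub near (282,163), spoke ends at (269,112), (328,176) and (247,195). The mug is at (343,278) with its handle at (328,247). The candle stands on the tile at (208,335).

```bash
python3 - <<'E'
from h import *
w=snap('wrist')
uv=np.array([(282,163),(269,112),(328,176),(247,195)],float)
def model(p):
    a=np.radians(p[2]+np.array([0,120,240]))
    P=np.vstack([[0,0,112],np.c_[60*np.cos(a),60*np.sin(a),a*0+112]])+[p[0],p[1],0]
    return proj(w,P)
P=np.array([ray(w,u,112) for u in uv]);print(P.round(1))
d=P[1:]-P[0];print(np.degrees(np.arctan2(d[:,1],d[:,0])).round(),np.linalg.norm(d,axis=1).round())
a0=np.degrees(np.arctan2(d[0,1],d[0,0]))
best=[least_squares(lambda p:(model(p)[[0]+o]-uv).ravel(),[*P[0,:2],a0]) for o in ([1,2,3],[1,3,2])]
for b in best:print(b.x.round(1),b.fun.round(1))
for q in ['mug_mid']:
    for r in robot.outline_of('wrist',q)[:1]:print(r['uv'],fit([(w,mcen(r['pixels']))],cyl(34,0,85),(580,290)))
m=np.array([580,296,0]);print('handle',[ (ray(w,(328,247),z)-m).round() for z in (45,72)])
E
```

```text
[[389.4 326.3 112. ]
 [335.8 346.2 112. ]
 [431.8 360.9 112. ]
 [396.5 271.7 112. ]]
[160.  39. -82.] [57. 55. 55.]
[389.9 324.7 156.3] [ -0.8   1.2   1.6  -2.1 -85.6  22.2  83.5 -14.1]
[388.7 326.1 158.8] [-0.5 -0.4 -0.5 -3.3  3.7  1.2 -2.8  3.3]
[340.4, 281.0] (array([584.3, 297.2]), array([-0., -0.]))
handle [array([-45.,  12.,  45.]), array([-57.,  14.,  72.])]
```

```bash
python3 - <<'E'
from h import *
deltas((370,333,200,159))
E
```

```text
[0.0378 0.0016 0.132 ] rz -14.0 rows 4
```

>>> {"method": "carry_out", "body": {
  "deltas": "0.038 0.0015 0.04 0 0 -14 0.6;0.038 0.0015 0.08 0 0 -14 0.6;0.038 0.0015 0.12 0 0 -14 0.6;0.038 0.0015 0.132 0 0 -14 0.6;0.038 0.0015 0.132 0 0 -14 0.6;0.038 0.0015 0.132 0 0 -14 0.6;0.038 0.0015 0.132 0 0 -14 0.6"
}}

```text
time: 13.77
eef_pos: [370.8, 333.6, 201.3]
ee_rot: [179.9, 0.1, 159.0]
wrist_force: [0.4, -0.1, -0.1]
gripper_width: 51.2
grip_force: 0.0
```

```bash
python3 - <<'E'
from h import *
st();w=snap('wrist');view(w,'pics/w6.png')
a=np.radians(158.8+np.array([0,120,240]));P=np.vstack([[0,0,112],np.c_[60*np.cos(a),60*np.sin(a),a*0+112]])+[388.7,326.1,0];print(proj(w,P).round())
E
```

```text
13.77 [370.8 333.6 201.3] [1.7986e+02 7.0000e-02 1.5898e+02] w 51.2 gf 0.0 F [ 0.4 -0.1 -0.1]
[[274. 235.]
 [275. 157.]
 [209. 270.]
 [339. 271.]]
```

View pics/w6.png

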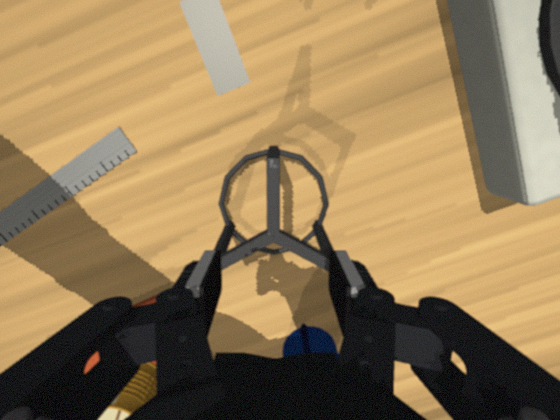

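The hub is at (274,237) as predicted, and the spoke runs straight up to (273,150), aligned with the tool. Descend and pinch.

>>> {"method": "carry_out", "body": {
  "deltas": "0 0 0.03 0 0 0 0.6;0 0 0.06 0 0 0 0.6;0 0 0.085 0 0 0 0.6;0 0 0.1 0 0 0 0.6;0 0 0.111 0 0 0 0.6;0 0 0.111 0 0 0 0.6;0 0 0.111 0 0 0 0.4;0 0 0.111 0 0 0 0.25;0 0 0.111 0 0 0 0.12;0 0 0.111 0 0 0 0;0 0 0.111 0 0 0 0;0 0 0.111 0 0 0 0;0 0 0.111 0 0 0 0;0 0 0.111 0 0 0 0"
}}

```text
time: 14.98
eef_pos: [370.3, 332.8, 90.3]
ee_rot: [179.9, 0.1, 159.0]
wrist_force: [-0.3, -1.5, 6.5]
gripper_width: 8.8
grip_force: 58.7
```

```bash
python3 - <<'E'
from h import *
json.dump([370,333,89,159],open('cmd.json','w'))
deltas((370,333,249,159),(524,91,249,159));st()
E
```

```text
[ 0.    0.   -0.16] rz 0.0 rows 4
[-0.2305 -0.1707 -0.16  ] rz 0.0 rows 8
14.98 [370.3 332.8  90.3] [1.7993e+02 7.0000e-02 1.5900e+02] w 8.8 gf 58.73851239681244 F [-0.3 -1.5  6.5]
```

>>> {"method": "carry_out", "body": {
  "deltas": "0 0 -0.005 0 0 0 0;0 0 -0.02 0 0 0 0;0 0 -0.05 0 0 0 0;0 0 -0.08 0 0 0 0;0 0 -0.11 0 0 0 0;0 0 -0.14 0 0 0 0;-0.013 -0.01 -0.155 0 0 0 0;-0.035 -0.026 -0.16 0 0 0 0;-0.06 -0.044 -0.16 0 0 0 0;-0.085 -0.063 -0.16 0 0 0 0;-0.11 -0.081 -0.16 0 0 0 0;-0.135 -0.1 -0.16 0 0 0 0;-0.16 -0.119 -0.16 0 0 0 0;-0.185 -0.137 -0.16 0 0 0 0;-0.205 -0.152 -0.16 0 0 0 0;-0.22 -0.163 -0.16 0 0 0 0;-0.228 -0.169 -0.16 0 0 0 0;-0.2305 -0.1707 -0.16 0 0 0 0;-0.2305 -0.1707 -0.16 0 0 0 0;-0.2305 -0.1707 -0.16 0 0 0 0"
}}

```text
time: 16.65
eef_pos: [522.7, 92.7, 248.9]
ee_rot: [180.0, -0.1, 159.2]
wrist_force: [-0.1, 0.2, -4.3]
gripper_width: 8.9
grip_force: 58.9
```

```bash
python3 - <<'E'
from h import *
st();w=snap('wrist');view(w,'pics/w7.png')
s=robot.state();zz=s['eef_pos'][2]-90.3
h=s['eef_pos'][:2]-20*np.array([np.cos(np.radians(159)),np.sin(np.radians(159))])
a=np.radians(159+np.array([0,120,240]));P=np.vstack([[0,0,112],np.c_[60*np.cos(a),60*np.sin(a),a*0+112]])+[*h,zz];print('stand pred',proj(w,P).round())
print('candle top',proj(w,[542.5,84.2,82]).round(),proj(w,cyl(33,82,82)[:48]+[542.5,84.2,0])[::12].round())
E
```

```text
16.65 [522.7  92.7 248.9] [ 1.7996e+02 -9.0000e-02  1.5915e+02] w 8.9 gf 58.88013303279877 F [-0.1  0.2 -4.3]
stand pred [[276. 325.]
 [277. 192.]
 [164. 381.]
 [388. 382.]]
candle top [[274. 211.]] [[286. 239.]
 [305. 199.]
 [262. 180.]
 [244. 222.]]
```

View pics/w7.png

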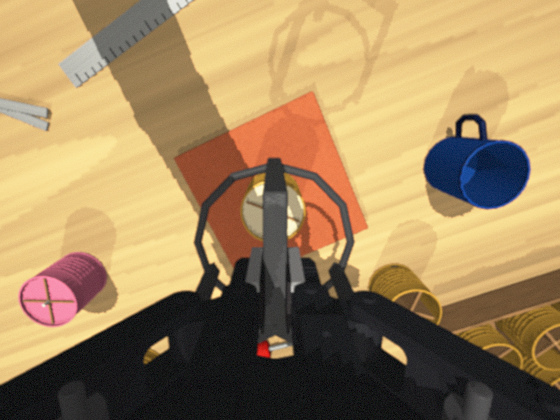

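The stand hangs upright (leg foot at (275,160)), with the candle top at (273,210) where predicted. Lower slowly.

>>> {"method": "carry_out", "body": {
  "deltas": "0 0 0.005 0 0 0 0;0 0 0.02 0 0 0 0;0 0 0.045 0 0 0 0;0 0 0.07 0 0 0 0;0 0 0.095 0 0 0 0;0 0 0.115 0 0 0 0;0 0 0.13 0 0 0 0;0 0 0.138 0 0 0 0;0 0 0.142 0 0 0 0;0 0 0.144 0 0 0 0;0 0 0.1455 0 0 0 0;0 0 0.1455 0 0 0 0"
}}

```text
time: 17.7
eef_pos: [524.2, 91.3, 104.0]
ee_rot: [179.9, 0.1, 159.0]
wrist_force: [-0.8, 0.1, -3.6]
gripper_width: 8.5
grip_force: 58.9
```

>>> {"method": "carry_out", "body": {
  "deltas": "0 0 0.0005 0 0 0 0;0 0 0.001 0 0 0 0;0 0 0.0015 0 0 0 0;0 0 0.002 0 0 0 0;0 0 0.002 0 0 0 0"
}}

```text
time: 18.12
eef_pos: [523.9, 90.7, 102.3]
ee_rot: [180.0, 0.0, 159.0]
wrist_force: [-1.7, -1.0, 3.8]
gripper_width: 8.7
grip_force: 59.9
```

>>> {"method": "carry_out", "body": {
  "deltas": "0 0 -0.0003 0 0 0 0.15;0 0 -0.0003 0 0 0 0.25;0 0 -0.0003 0 0 0 0.4;0 0 -0.0003 0 0 0 0.5;0 0 -0.0003 0 0 0 0.5;0 0 -0.0003 0 0 0 0.5;0 0 -0.01 0 0 0 0.5;0 0 -0.03 0 0 0 0.5;0 0 -0.06 0 0 0 0.5;0 0 -0.1 0 0 0 0.5;0 0 -0.14 0 0 0 0.7;0 0 -0.18 0 0 0 1;0 0 -0.2 0 0 0 1;0 0 -0.2 0 0 0 1"
}}

```text
time: 19.28
eef_pos: [526.7, 91.7, 307.4]
ee_rot: [179.6, 0.5, 159.0]
wrist_force: [1.1, 0.2, -0.6]
gripper_width: 85.2
grip_force: 0.0
```

```bash
python3 - <<'E'
from h import *
json.dump([524,91,301.5,159],open('cmd.json','w'));st();sd=snap('side');view(sd,'pics/s8.png',(180,170,460,380),2.7)
w=snap('wrist');a=np.radians(159+np.array([0,120,240]));P=np.vstack([[0,0,124],np.c_[60*np.cos(a),60*np.sin(a),a*0+124]])+[542.6,83.6,0]
print('pred w',proj(w,P).round(),'side',((proj(sd,P)-[180,170])*2.7).round())
for r in robot.outline_of('wrist','stand_hub')[:1]:
    print(r['uv']);
view(w,'pics/w8.png')
sc=snap('scene')
for d in (sd,sc):
    for r in robot.outline_of(d['name'],'mug_mid')[:1]:print(fit([(d,mcen(r['pixels']))],cyl(34,0,85),(580,295)))
deltas((575,300,260,180))
E
```

```text
19.28 [526.7  91.7 307.4] [179.62   0.54 159.01] w 85.2 gf 0.0 F [ 1.1  0.2 -0.6]
pred w [[274. 204.]
 [274. 145.]
 [225. 231.]
 [322. 231.]] side [[279. 123.]
 [348. 141.]
 [271.  83.]
 [217. 148.]]
[271.8, 202.9]
(array([580.2, 299. ]), array([0., 0.]))
(array([580., 295.]), array([-1.3, -0.6]))
[0.0273 0.2134 0.0415] rz -21.0 rows 6
```

View pics/s8.png

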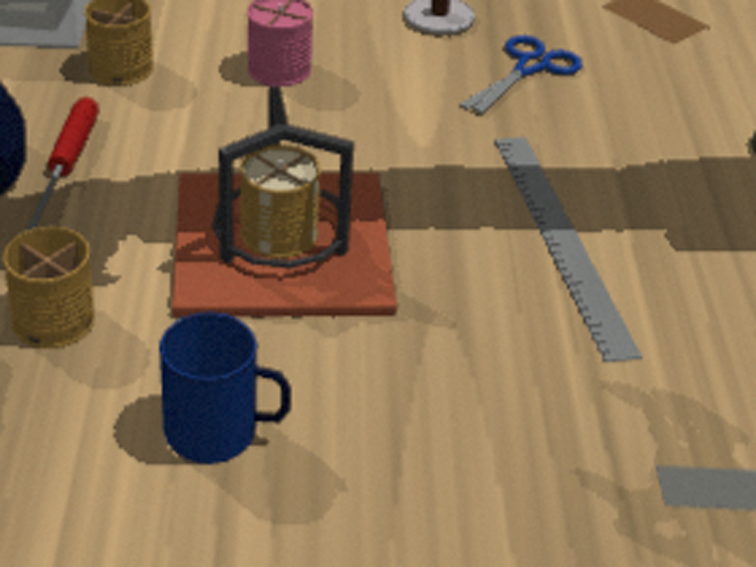

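View pics/w8.png

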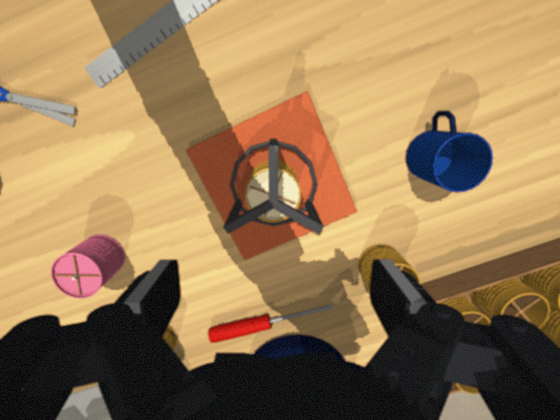

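The stand is upright and centred over the candle: side crop hub at (279,126), wrist hub at (274,204). The mug handle points along about 165° in world. Go over the mug.

```bash
python3 - <<'E'
from h import *
json.dump([524,91,301.5,159],open('cmd.json','w'));deltas((581,298,230,165))
E
```

```text
[0.021  0.2137 0.0715] rz -6.0 rows 6
```

>>> {"method": "carry_out", "body": {
  "deltas": "0.021 0.2137 0.0715 0 0 -6 1;0.021 0.2137 0.0715 0 0 -6 1;0.021 0.2137 0.0715 0 0 -6 1;0.021 0.2137 0.0715 0 0 -6 1;0.021 0.2137 0.0715 0 0 -6 1;0.021 0.2137 0.0715 0 0 -6 1;0.021 0.2137 0.0715 0 0 -6 1;0.021 0.2137 0.0715 0 0 -6 1;0.021 0.2137 0.0715 0 0 -6 1;0.021 0.2137 0.0715 0 0 -6 1;0.021 0.2137 0.0715 0 0 -6 1"
}}

```text
time: 20.5
eef_pos: [581.0, 296.3, 230.5]
ee_rot: [-180.0, 0.0, 164.9]
wrist_force: [0.2, -0.0, 0.9]
gripper_width: 85.6
grip_force: 0.0
```

```bash
python3 - <<'E'
from h import *
st();w=snap('wrist');view(w,'pics/w9.png')
for r in robot.outline_of('wrist','mug_mid')[:1]:
    m=r['pixels'].astype(np.uint8);m2=cv2.morphologyEx(m,cv2.MORPH_OPEN,np.ones((25,25)))
    print(r['uv'],fit([(w,mcen(m2))],cyl(34,0,85),(580,295)))
    h=m.copy();h[m2>0]=0;h=cv2.morphologyEx(h,cv2.MORPH_OPEN,np.ones((2,2)));print(mcen(h),ray(w,mcen(h),60))
E
```

```text
20.5 [581.  296.3 230.5] [-1.7997e+02  4.0000e-02  1.6490e+02] w 85.6 gf 0.0 F [ 0.2 -0.   0.9]
[274.7, 194.7] (array([584.9, 297. ]), array([-0.,  0.]))
[274.29666667 164.97333333] [557.82135446 301.19272798  60.        ]
```

View pics/w9.png

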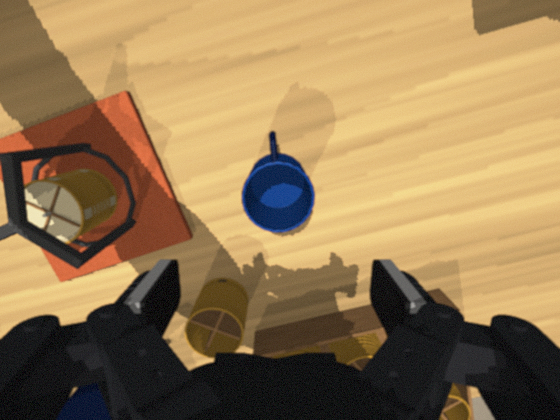

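```bash
python3 - <<'E'
from h import *
w=snap('wrist')
c=ray(w,(278.5,195),85);print(c,proj(w,cyl(34,85,85)[:48]+[c[0],c[1],0])[::12].round());print(ray(w,(274,140),60),st()['eef_pos'])
deltas((c[0],c[1],32,165))
E
```

```text
[582.28780475 299.47739554  85.        ] [[288. 229.]
 [314. 186.]
 [269. 159.]
 [243. 204.]]
20.65 [580.9 297.2 230.5] [1.7999e+02 3.0000e-02 1.6496e+02] w 85.2 gf 0.0 F [ 0.8 -0.6 -0.8]
[534.53625043 307.91094324  60.        ] [580.86295197 297.21315312 230.49708295]
[-0.0009  0.0018  0.198 ] rz 0.0 rows 5
```

>>> {"method": "carry_out", "body": {
  "deltas": "-0.001 0.002 0.04 0 0 0 1;-0.001 0.002 0.08 0 0 0 1;-0.001 0.002 0.11 0 0 0 1;-0.001 0.002 0.14 0 0 0 1;-0.001 0.002 0.165 0 0 0 1;-0.001 0.002 0.185 0 0 0 1;-0.001 0.002 0.195 0 0 0 1;-0.001 0.002 0.198 0 0 0 1;-0.001 0.002 0.198 0 0 0 0.8;-0.001 0.002 0.198 0 0 0 0.65;-0.001 0.002 0.198 0 0 0 0.6;-0.001 0.002 0.198 0 0 0 0.6;-0.001 0.002 0.198 0 0 0 0.6;-0.001 0.002 0.198 0 0 0 0.6"
}}

```text
time: 21.82
eef_pos: [583.1, 300.3, 33.5]
ee_rot: [179.9, 0.1, 165.0]
wrist_force: [-0.4, -0.8, 7.1]
gripper_width: 66.5
grip_force: 67.4
```

```bash
python3 - <<'E'
from h import *
s=st();c=[582.3,299.5,32,165];json.dump(c,open('cmd.json','w'))
deltas((c[0],c[1],252,165),(542.5,83.9,252,165));json.dump(c,open('cmd.json','w'))
E
```

```text
21.82 [583.1 300.3  33.5] [1.7989e+02 1.1000e-01 1.6503e+02] w 66.5 gf 67.41983782500029 F [-0.4 -0.8  7.1]
[ 0.    0.   -0.22] rz 0.0 rows 6
[-0.0174 -0.2186 -0.22  ] rz 0.0 rows 8
```

>>> {"method": "carry_out", "body": {
  "deltas": "0 0 -0.005 0 0 0 0.6;0 0 -0.02 0 0 0 0.6;0 0 -0.05 0 0 0 0.6;0 0 -0.085 0 0 0 0.6;0 0 -0.12 0 0 0 0.6;0 0 -0.155 0 0 0 0.6;0 0 -0.185 0 0 0 0.6;-0.001 -0.012 -0.205 0 0 0 0.6;-0.003 -0.035 -0.215 0 0 0 0.6;-0.005 -0.06 -0.22 0 0 0 0.6;-0.007 -0.085 -0.22 0 0 0 0.6;-0.009 -0.11 -0.22 0 0 0 0.6;-0.011 -0.135 -0.22 0 0 0 0.6;-0.013 -0.16 -0.22 0 0 0 0.6;-0.015 -0.183 -0.22 0 0 0 0.6;-0.016 -0.202 -0.22 0 0 0 0.6;-0.017 -0.213 -0.22 0 0 0 0.6;-0.0174 -0.2186 -0.22 0 0 0 0.6;-0.0174 -0.2186 -0.22 0 0 0 0.6;-0.0174 -0.2186 -0.22 0 0 0 0.6"
}}

```text
time: 23.48
eef_pos: [542.7, 85.4, 252.3]
ee_rot: [179.9, 0.0, 165.1]
wrist_force: [0.9, 0.9, -2.3]
gripper_width: 66.6
grip_force: 67.4
```

```bash
python3 - <<'E'
from h import *
st();sc=snap('scene');sd=snap('side')
a=np.radians(159+np.array([0,120,240]));P=np.vstack([[0,0,124],np.c_[60*np.cos(a),60*np.sin(a),a*0+124]])
for d in (sc,sd):
    for r in robot.outline_of(d['name'],'mug_mid')[:1]:
        m2=cv2.morphologyEx(r['pixels'].astype(np.uint8),cv2.MORPH_OPEN,np.ones((15,15)));ys,xs=np.nonzero(m2)
        # lowest points of the mug: column mid
        print(d['name'],r['uv'],'cols',xs.min(),xs.max(),'rows',ys.min(),ys.max(),'pred',proj(d,cyl(34,220,305)+[542.5,84,0]).min(0).round(),proj(d,cyl(34,220,305)+[542.5,84,0]).max(0).round())
    print('hub pred',proj(d,P+[542.6,83.6,0]).round().tolist())
view(sd,'pics/s10.png',(180,100,460,310),2.7)
E
```

```text
23.48 [542.7  85.4 252.3] [1.7992e+02 2.0000e-02 1.6510e+02] w 66.6 gf 67.35055217519403 F [ 0.9  0.9 -2.3]
scene [304.2, 160.1] cols 293 319 rows 142 179 pred [290. 136.] [319. 181.]
hub pred [[302.0, 197.0], [303.0, 181.0], [282.0, 204.0], [321.0, 206.0]]
side [294.6, 167.6] cols 285 300 rows 158 180 pred [268. 133.] [302. 186.]
hub pred [[283.0, 216.0], [309.0, 222.0], [280.0, 201.0], [261.0, 225.0]]
```

View pics/s10.png

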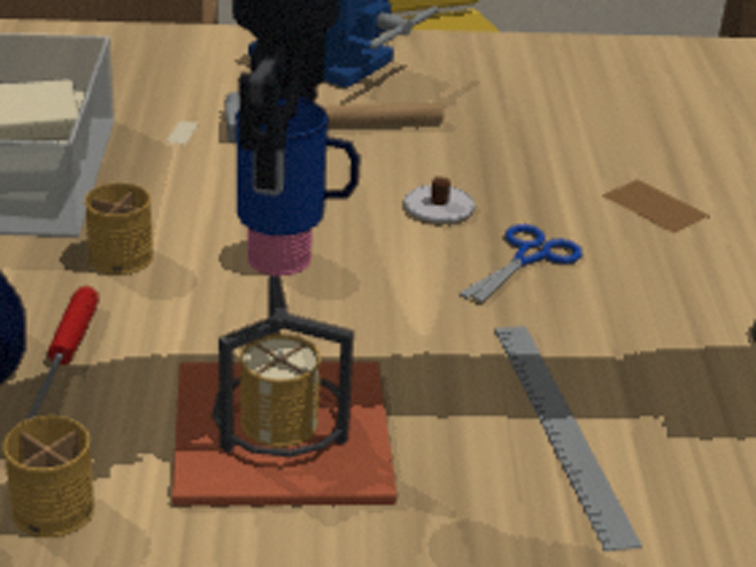

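The mug hangs upright above the stand (mug column ~282, hub ~280 in the crop). Lower it.

>>> {"method": "carry_out", "body": {
  "deltas": "0 0 0.005 0 0 0 0.6;0 0 0.02 0 0 0 0.6;0 0 0.04 0 0 0 0.6;0 0 0.06 0 0 0 0.6;0 0 0.075 0 0 0 0.6;0 0 0.085 0 0 0 0.6;0 0 0.09 0 0 0 0.6;0 0 0.092 0 0 0 0.6;0 0 0.0935 0 0 0 0.6;0 0 0.0935 0 0 0 0.6"
}}

```text
time: 24.52
eef_pos: [542.9, 84.3, 158.9]
ee_rot: [180.0, 0.1, 165.0]
wrist_force: [1.4, -0.1, -1.0]
gripper_width: 66.4
grip_force: 67.3
```

>>> {"method": "carry_out", "body": {
  "deltas": "0 0 0.0005 0 0 0 0.6;0 0 0.001 0 0 0 0.6;0 0 0.0015 0 0 0 0.6;0 0 0.002 0 0 0 0.6;0 0 0.002 0 0 0 0.6"
}}

```text
time: 24.93
eef_pos: [542.8, 84.2, 157.4]
ee_rot: [180.0, 0.1, 165.0]
wrist_force: [-1.1, -0.5, 4.6]
gripper_width: 66.3
grip_force: 68.1
```

>>> {"method": "carry_out", "body": {
  "deltas": "0 0 -0.0003 0 0 0 0.8;0 0 -0.0003 0 0 0 0.85;0 0 -0.0003 0 0 0 0.9;0 0 -0.0003 0 0 0 1;0 0 -0.0003 0 0 0 1;0 0 -0.0003 0 0 0 1;0 0 -0.008 0 0 0 1;0 0 -0.02 0 0 0 1;0 0 -0.05 0 0 0 1;0 0 -0.09 0 0 0 1;0 0 -0.13 0 0 0 1;0 0 -0.17 0 0 0 1;0 0 -0.18 0 0 0 1;0 0 -0.18 0 0 0 1"
}}

```text
time: 26.1
eef_pos: [544.6, 84.6, 341.1]
ee_rot: [179.8, 0.5, 165.0]
wrist_force: [0.8, 0.1, -0.3]
gripper_width: 85.5
grip_force: 0.0
```

```bash
python3 - <<'E'
from h import *
c=[542.5,83.9,336.5,165];json.dump(c,open('cmd.json','w'));st()
w=snap('wrist');view(w,'pics/w11.png')
for d in (w,snap('scene'),snap('side')):
    for r in robot.outline_of(d['name'],'mug_mid')[:1]:
        m2=cv2.morphologyEx(r['pixels'].astype(np.uint8),cv2.MORPH_OPEN,np.ones((15,15)));print(d['name'],fit([(d,mcen(m2))],cyl(34,124,209),(542,84)))
    for r in robot.outline_of(d['name'],'lid_knob')[:1]:print(r['uv'],r['p'])
deltas((390,-308,230,60))
json.dump(c,open('cmd.json','w'))
E
```

```text
26.1 [544.6  84.6 341.1] [179.75   0.46 165.02] w 85.5 gf 0.0 F [ 0.8  0.1 -0.3]
wrist (array([545.3,  82.5]), array([-0., -0.]))
[2.7, 133.7] 0.67
scene (array([544.5,  85.9]), array([ 0., -0.]))
[162.0, 214.1] 0.88
side (array([543.2,  83.6]), array([-0., -0.]))
[345.1, 174.4] 0.82
[ 0.0459 -0.418   0.1065] rz 105.0 rows 15
```

View pics/w11.png

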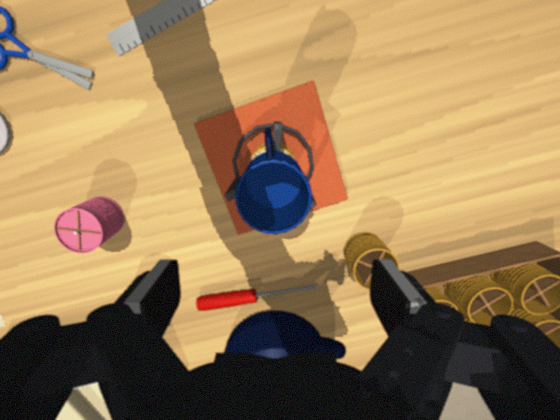

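The mug is upright on the stand at about (274,195), within ~2 mm of the middle. Now the lid.

>>> {"method": "carry_out", "body": {
  "deltas": "0.046 -0.418 0.1065 0 0 105 0.7;0.046 -0.418 0.1065 0 0 105 0.7;0.046 -0.418 0.1065 0 0 105 0.7;0.046 -0.418 0.1065 0 0 105 0.7;0.046 -0.418 0.1065 0 0 105 0.7;0.046 -0.418 0.1065 0 0 105 0.7;0.046 -0.418 0.1065 0 0 105 0.7;0.046 -0.418 0.1065 0 0 105 0.7;0.046 -0.418 0.1065 0 0 105 0.7;0.046 -0.418 0.1065 0 0 105 0.7;0.046 -0.418 0.1065 0 0 105 0.7;0.046 -0.418 0.1065 0 0 105 0.7;0.046 -0.418 0.1065 0 0 105 0.7;0.046 -0.418 0.1065 0 0 105 0.7;0.046 -0.418 0.1065 0 0 105 0.7;0.046 -0.418 0.1065 0 0 105 0.7;0.046 -0.418 0.1065 0 0 105 0.7;0.046 -0.418 0.1065 0 0 105 0.7"
}}

```text
time: 28.05
eef_pos: [390.1, -307.7, 229.8]
ee_rot: [-180.0, -0.0, 60.2]
wrist_force: [0.1, -0.8, -0.2]
gripper_width: 59.9
grip_force: 0.0
```

```bash
python3 - <<'E'
from h import *
c=[390,-308,230,60];json.dump(c,open('cmd.json','w'));st()
w=snap('wrist');view(w,'pics/w12.png')
for r in robot.outline_of('wrist','lid_knob')[:1]:
    m=r['pixels'];hsv=cv2.cvtColor(w['image'],cv2.COLOR_RGB2HSV);k=m&(w['image'].max(2)<90)
    print(r['uv'],r['p'],fit([(w,mcen(m))],np.vstack([cyl(38,4,8),cyl(10,8,34)]),(390,-308)),'knob px',k.sum(),mcen(k),fit([(w,mcen(k))],cyl(10,8,34),(390,-308)))
E
```

```text
28.05 [ 390.1 -307.7  229.8] [-1.7998e+02 -1.0000e-02  6.0180e+01] w 59.9 gf 0.0 F [ 0.1 -0.8 -0.2]
[272.4, 182.5] 0.72 (array([ 386.1, -310.8]), array([ 0., -0.])) knob px 114 [273.48245614 183.22807018] (array([ 389.7, -308.2]), array([ 0., -0.]))
```

View pics/w12.png

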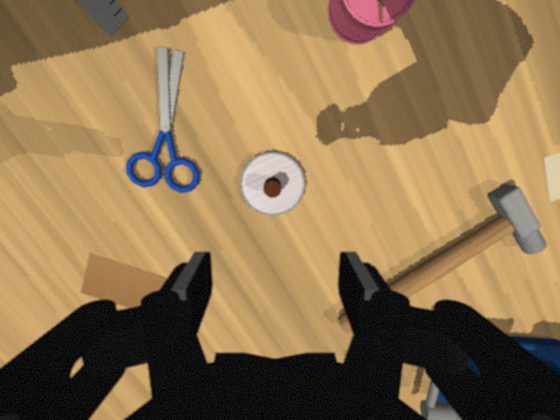

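The lid is at (273,183) and the knob top at (272,187).

```bash
python3 - <<'E'
from h import *
w=snap('wrist')
print(ray(w,(273.5,183),8),ray(w,(272,187),34));st()
print(proj(w,[388.5,-308.5,34]),proj(w,cyl(38,8,8)[:48]+[388.5,-308.5,0])[::12])
E
```

```text
[ 388.34605793 -310.69837167    8.        ] [ 387.3740175  -309.32221489   34.        ]
28.2 [ 390.1 -307.8  230. ] [ 1.80e+02 -1.00e-02  6.01e+01] w 59.9 gf 0.0 F [0.1 0.1 0.5]
[[272.52407919 185.84206818]] [[301.53389001 164.99286245]
 [255.88958207 152.52812619]
 [244.5870662  197.19061506]
 [288.6605074  208.74549166]]
```

>>> {"method": "carry_out", "body": {
  "deltas": "-0.0027 -0.0007 0.04 0 0 0 0.6;-0.0027 -0.0007 0.08 0 0 0 0.6;-0.0027 -0.0007 0.12 0 0 0 0.6;-0.0027 -0.0007 0.155 0 0 0 0.6;-0.0027 -0.0007 0.18 0 0 0 0.6;-0.0027 -0.0007 0.2 0 0 0 0.55;-0.0027 -0.0007 0.213 0 0 0 0.5;-0.0027 -0.0007 0.221 0 0 0 0.45;-0.0027 -0.0007 0.221 0 0 0 0.4;-0.0027 -0.0007 0.221 0 0 0 0.3;-0.0027 -0.0007 0.221 0 0 0 0.2;-0.0027 -0.0007 0.221 0 0 0 0.1;-0.0027 -0.0007 0.221 0 0 0 0.1;-0.0027 -0.0007 0.221 0 0 0 0.1;-0.0027 -0.0007 0.221 0 0 0 0.1"
}}

```text
time: 29.45
eef_pos: [388.3, -310.0, 9.5]
ee_rot: [179.9, 0.0, 60.0]
wrist_force: [-0.2, 0.8, 6.6]
gripper_width: 18.1
grip_force: 59.0
```

```bash
python3 - <<'E'
from h import *
c=[388,-310,9,60];json.dump(c,open('cmd.json','w'));st()
deltas((388,-310,259,60),(543.3,84,259,90))
E
```

```text
29.45 [ 388.3 -310.     9.5] [1.7995e+02 1.0000e-02 6.0040e+01] w 18.1 gf 58.97849678993225 F [-0.2  0.8  6.6]
[ 0.    0.   -0.25] rz 0.0 rows 6
[ 0.4189 -0.0625 -0.25  ] rz -30.0 rows 12
```

>>> {"method": "carry_out", "body": {
  "deltas": "0 0 -0.005 0 0 0 0.1;0 0 -0.02 0 0 0 0.1;0 0 -0.05 0 0 0 0.1;0 0 -0.085 0 0 0 0.1;0 0 -0.12 0 0 0 0.1;0 0 -0.155 0 0 0 0.1;0 0 -0.19 0 0 0 0.1;0.015 -0.002 -0.22 0 0 0 0.1;0.045 -0.007 -0.24 0 0 0 0.1;0.08 -0.012 -0.25 0 0 0 0.1;0.12 -0.018 -0.25 0 0 0 0.1;0.16 -0.024 -0.25 0 0 0 0.1;0.2 -0.03 -0.25 0 0 0 0.1;0.24 -0.036 -0.25 0 0 0 0.1;0.28 -0.042 -0.25 0 0 0 0.1;0.32 -0.048 -0.25 0 0 0 0.1;0.355 -0.053 -0.25 0 0 0 0.1;0.385 -0.058 -0.25 0 0 0 0.1;0.408 -0.061 -0.25 0 0 0 0.1;0.4189 -0.0625 -0.25 0 0 0 0.1"
}}

```text
time: 31.12
eef_pos: [543.5, 89.0, 258.5]
ee_rot: [-179.9, -0.1, 60.4]
wrist_force: [-0.7, 0.2, -1.3]
gripper_width: 17.9
grip_force: 58.7
```

>>> {"method": "carry_out", "body": {
  "deltas": "0 0 0 0 0 0 0.1;0 0 0 0 0 0 0.1"
}}

```text
time: 31.28
eef_pos: [542.5, 83.1, 258.8]
ee_rot: [-180.0, 0.1, 60.0]
wrist_force: [-0.3, -0.9, -1.1]
gripper_width: 17.8
grip_force: 58.7
```

```bash
python3 - <<'E'
from h import *
json.dump([543.3,84,259,60],open('cmd.json','w'));st();sd=snap('side');sc=snap('scene')
a=sd['image'][100:310,180:390,::-1];b=sc['image'][100:310,210:400,::-1]
cv2.imwrite('pics/c13.png',cv2.resize(np.hstack([a,b]),None,fx=2,fy=2,interpolation=2))
for d in (sd,sc):
  for r in robot.outline_of(d['name'],'lid_knob')[:1]:
    m=r['pixels'];xs=np.nonzero(m)[1];print(d['name'],xs.min(),xs.max(),'pred',proj(d,cyl(38,253,257)+[543.3,84,0])[:,0].min(),proj(d,cyl(38,253,257)+[543.3,84,0])[:,0].max())
E
```

```text
31.28 [542.5  83.1 258.8] [-1.7998e+02  9.0000e-02  6.0010e+01] w 17.8 gf 58.68025481700897 F [-0.3 -0.9 -1.1]
side 267 303 pred 265.2298305125092 302.52616291705556
scene 289 319 pred 288.8875918239072 319.81081345811253
```

View pics/c13.png

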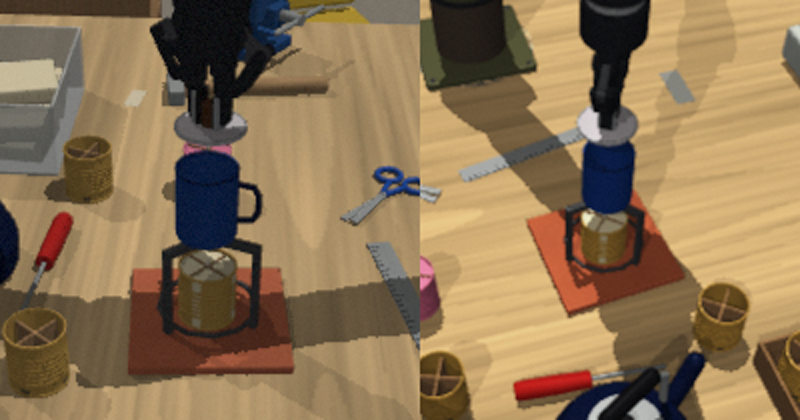

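The lid hangs level above the mug and is centred in both views: side crop lid (210,125) over mug (207,160), scene crop lid (607,125) over mug (608,165). Lower it.

>>> {"method": "carry_out", "body": {
  "deltas": "0 0 0.005 0 0 0 0.1;0 0 0.015 0 0 0 0.1;0 0 0.025 0 0 0 0.1;0 0 0.033 0 0 0 0.1;0 0 0.038 0 0 0 0.1;0 0 0.041 0 0 0 0.1;0 0 0.0425 0 0 0 0.1;0 0 0.0425 0 0 0 0.1;0 0 0.0425 0 0 0 0.1"
}}

```text
time: 32.23
eef_pos: [543.4, 84.3, 216.6]
ee_rot: [180.0, -0.0, 60.0]
wrist_force: [0.5, -0.2, -0.6]
gripper_width: 18.1
grip_force: 58.7
```

>>> {"method": "carry_out", "body": {
  "deltas": "0 0 0.0005 0 0 0 0.1;0 0 0.001 0 0 0 0.1;0 0 0.0015 0 0 0 0.1;0 0 0.002 0 0 0 0.1;0 0 0.002 0 0 0 0.1"
}}

```text
time: 32.65
eef_pos: [543.3, 84.4, 214.6]
ee_rot: [180.0, -0.0, 60.0]
wrist_force: [0.2, -0.5, -0.1]
gripper_width: 18.3
grip_force: 58.7
```

>>> {"method": "carry_out", "body": {
  "deltas": "0 0 0.0005 0 0 0 0.1;0 0 0.0008 0 0 0 0.1;0 0 0.0008 0 0 0 0.1"
}}

```text
time: 32.9
eef_pos: [543.4, 84.3, 214.5]
ee_rot: [180.0, -0.1, 60.0]
wrist_force: [-1.1, 0.6, 5.8]
gripper_width: 18.1
grip_force: 59.3
```

>>> {"method": "carry_out", "body": {
  "deltas": "0 0 -0.0003 0 0 0 0.25;0 0 -0.0003 0 0 0 0.3;0 0 -0.0003 0 0 0 0.4;0 0 -0.0003 0 0 0 0.5;0 0 -0.0003 0 0 0 0.5;0 0 -0.0003 0 0 0 0.5;0 0 -0.008 0 0 0 0.5;0 0 -0.02 0 0 0 0.5;0 0 -0.05 0 0 0 0.5;0 0 -0.09 0 0 0 0.5;0 0 -0.12 0 0 0 0.5;0 0 -0.14 0 0 0 0.5;0 0 -0.14 0 0 0 0.5;0 0 -0.14 0 0 0 0.5;0 0 -0.14 0 0 0 0.5"
}}

```text
time: 34.15
eef_pos: [542.5, 84.4, 353.2]
ee_rot: [-179.9, 0.0, 60.0]
wrist_force: [-0.5, 0.5, -0.7]
gripper_width: 42.7
grip_force: 0.0
```

```bash
python3 - <<'E'
from h import *
st();sd=snap('side');sc=snap('scene')
a=sd['image'][100:310,180:390,::-1];b=sc['image'][100:310,210:400,::-1]
cv2.imwrite('pics/c14.png',cv2.resize(np.hstack([a,b]),None,fx=2,fy=2,interpolation=2))
E
```

```text
34.15 [542.5  84.4 353.2] [-1.7993e+02  3.0000e-02  6.0040e+01] w 42.7 gf 0.0 F [-0.5  0.5 -0.7]
```

View pics/c14.png

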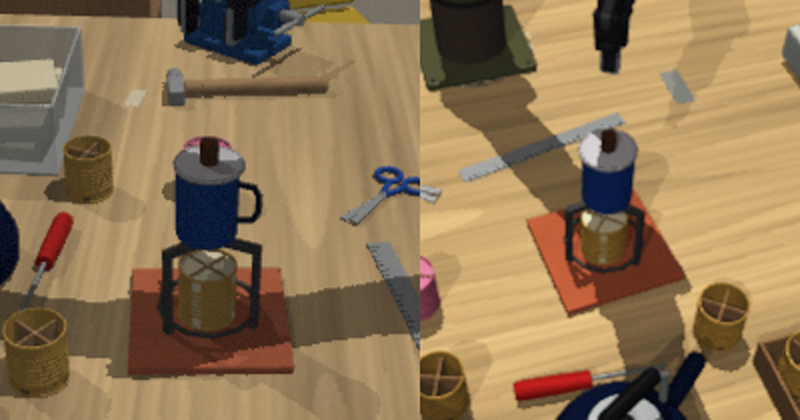

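The lid sits flat on the mug (side crop (210,165), scene crop (608,150)), everything is upright, and the gripper is clear. Handing in.

```bash
python3 -c "
from station import robot
print(robot.job_done())"
```

```text
the job is handed in; nothing more can be done
None
```

The test boil is built on the tile in order: candle, pot stand, mug, then the lid sitting flat. It was handed in at about 34 s with the gripper clear and both unfinished tins left in place; no verdict came back.

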